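# Draw a length of trunking slantwise out of the hooded rail box

## Robot

A 6-joint arm with a two-finger parallel gripper is mounted at the origin on the work surface. World frame = base frame: x ahead of the robot, y to its left, z up, the work surface at z = 0. Lengths are in mm, angles in rad, forces in N, time in s.
With the tool pointing down it reaches from about 350 to 875 mm from the base axis. Payload 15.5 kg.
Tool frame: the origin (TCP) lies between the finger pads; the fingertips stand 8 mm ahead of it and the grasp point (between the pads) lies 11 mm behind it; z points along the fingers, x is the direction in which the jaws open and shut, and the axes are right-handed (so a half turn about z gives the same grasp; the last joint's range is limited). The gripper opens to 85 mm and grips with 20 to 120 N. Pads are 22 mm wide; open, the fingers measure 114 mm over their backs; the gripper's body (76 mm by 85 mm) begins 54 mm behind the grasp point. The pads swing forward as they close: fully open they stand 13 mm farther back than shut.
Start: joints at [1.058, 0.494, 1.345, -0, 1.302, -0.096], TCP at [253.018, 571.497, 239.277] pointing down, gripper open.
Joint ranges: [-2.91, 2.91], [-0.82, 2.16], [0.22, 2.67], [-1.22, 4.37], [0.12, 2.79], [-3.08, 3.08]. Speed limits (rad/s): [1.89, 1.89, 2.57, 3.01, 3.01, 3.01].

## Interface

Orientations are given as a 3x3 rotation matrix whose columns are the frame's x, y, z axes.
In Python, from bench import read_state, get_image, camera_info, r, trace gives the robot as it stands.
- The arm moves only by the shell command python3 -m creep 'ROWS' [FORCE]. ROWS is JSON, a list of rows, each an object of numbers: "claw": the finger opening in mm, from 0 to 85.4; "x", "y", "z": the shift along the tool's x, y, z in mm; "wx", "wy", "wz": the turn, a rotation vector about the tool's x, y, z in rad. A call has 1 to 8 rows; each row shifts and turns the commanded pose from where the row before left it, along the tool's axes as they then stand; what a row does not reach is not made up. A row lasts 1/12 s, in which the tool goes at most 41.7 mm and 7.16 degrees, less where a joint would pass 70% of its speed; a pose out of reach is approached as far as the arm can. A call with a gripper value outside its range is refused whole. The fingers move at their own pace and stop on an object; FORCE is the grip in N (left out, the last holds). Time passes only in rows, so rows that do not move let the fingers close. It gives the time, the measured TCP pose, the force and the opening at its end, in the units of the state.
- read_state(): the state, without advancing time (a new reading comes with each control period).
- get_image(name): name is "scene" or "side" or "wrist"; returns the picture (480x640x3 uint8, red, green, blue); there is no depth.
- camera_info(name): a dict with "fx", "fy", "cx", "cy" (pixels), "R" (3x3) and "t" (3): a world point X has camera coordinates R X + t. Camera axes: x right, y down, z forward; pixel columns grow to the right and rows downward; lengths in mm; the calibration is good to about 2 mm. A picture is of the moment at which its call begins: read the wrist's pose just before it. camera_info takes no time and is no camera call; for the wrist camera it gives the pose at the moment of the call.
- r.finish_job(): hands the job in, once; it reports no verdict.
Trained networks look in the newest picture that a camera, given by its name, has taken for a name from the list of things; names that differ only in an ending like _2 or _b are one class to them, and where a whole thing is asked for, a point or a joint stands for the part that bears it (a point fixed in the world has none). Each returns a list of dicts, best first, with "p" (0 to 1); they miss things now and then, are a little off and sometimes report something else, mostly with a low value. They report only what shows in the picture. A call takes as long as a camera call.
- trace(camera, thing): "mask" (480x640 bool, what is visible of it) and "at" ([row, column] in pixels, amid what is visible of it).
The state is a dict: "clock": time; "joint_pos": joint angles; "joint_vel": joint speeds; "joint_torque": joint torques, N m; "position": TCP position; "tcp_rot": TCP orientation; "wrist_force": force on the tool from outside, world axes, zero at the start; "moment": the same for the moment, N m; "finger_gap": opening from 0.0 (shut) to 1.0 (fully open).
Only numpy, scipy, OpenCV 4.12 (cv2) and the standard library are available. Lean on these libraries where they do the work, as an engineer would, in place of code of your own. Each camera call takes 0.05 s, during which the arm holds its last target. There are 200 camera calls.

## Task

The orange lid of the fittings tray has been left folded back over the mouth of the blue rail box: swing it over and lower it until it is fully shut. Then grip the white trunking where it shows in the mouth, tilt that end up over the end wall and draw it out slantwise from under the hood. Finish while still holding it in the gripper, motionless, the whole of it some 10 cm higher than the closed lid and touching nothing else; leave the carton, tape roll and junction box where they are.

Things in the scene. Friction and masses are not known exactly. Their poses are not given: they have to be found in the camera images.
- box: Blue plastic rail box fixed to the bench, 142 wide (its x) by 382 long (its y), origin at the centre of its underside, z up. Floor 6 thick; inside 130 wide and 370 long (inner end faces at y = -185 and +185). Open mouth from y = -185 to -15; from y = -15 to +191 it is roofed by a fixed hood with a fittings tray on top.
- mouth (a point): Middle of the open mouth, at x = 0, y = -100, z = 71 in the box's frame; axes as the box. The end wall at the mouth's -y end (6 thick) has its top at z = 71 of the box; the mouth's side walls (6 thick) have their tops at z = 55.
- hood_edge (a point): Middle of the lower edge of the hood where it borders the mouth: x = 0, y = -15, z = 76 in the box's frame (70 above the box's floor); axes as the box. The hood and the tray on it form a solid block from z = 76 up to the tray's rim at z = 104; the shut lid's upper face is at z = 110.
- lid (a joint): Angle (rad) of the orange tray lid: 0 shut, 1.57 upright, more leans over the mouth; starts at 1.75 to 2.15, end stop 2.3. A plain plate 142 wide, 206 long, 6 thick, 150 g, no handle. Its hinge has friction: it stays where it is left, and 2 to 3 N near its free edge moves it, so it can be pushed over with closed fingers and pressed down.
- lid_hinge (a point): Middle of the lid's hinge line, fixed on the box at x = 0, y = -15, z = 104 of the box's frame; the line runs along the box's x, the shut lid extends from it to +y of the box.
- lid_edge (a point): Middle of the lid's free edge, 206 from the hinge line, mid-thickness. Axes turn with the lid: y points away from the hinge, z is the normal of its outer face (up when shut; towards the mouth's end wall when the lid stands open).
- trunking: Length of white square trunking with a light grey strip on top, loose, 24 wide (its x), 280 long (its y), 22 high, about 140 g (100 to 190 g); origin at the centre of its underside. It lies on the box's floor about along the box's y; its -y end shows in the mouth, 15 to 45 from the end wall, and the rest is under the hood.
- trunking_center (a point): Centre of the trunking, half-way up (11 above its underside); axes as the trunking, y along its length.
- trunking_front (a point): Centre of the trunking's end at its -y, the end showing in the mouth.
- trunking_tail (a point): Centre of the trunking's end at its +y, the end under the hood.
- carton: Bystander: small cardboard carton with a paper band, 75 by 110 by 55 high, loose on the bench; origin under its centre.
- tape_roll: Bystander: black roll of tape lying flat, 80 across, 19 high; origin under its centre.
- junction_box: Bystander: grey and white plastic junction box, 80 by 80 by 40 high; origin under its centre.

How it is judged (in metres and radians):
On the way, in this order (a step that is already met when the one before it is completed fails the run):
1. the lid is fully shut (value of joint lid below 0.06 rad), for 0.2 s.
2. the trunking slants through the mouth: its front end is up over the end wall's height while its tail is still under the hood (height (world z) of trunking_front above 0.08 m and height (world z) of trunking_tail below 0.076 m and y of trunking_tail in the frame of box above -0.015 m), for 0.1 s.
At the end, for the whole second after the job is handed in: Lid shut (within 0.06 rad); both trunking ends over 160 mm above the bench (50 mm above the closed lid), gripped by the fingers (over 1 N), slower than 50 mm/s, touching neither box, lid nor bystanders; the carton, tape roll and junction box within 30 mm of their starts (value of joint lid below 0.06 rad and height (world z) of each of trunking_front, trunking_tail above 0.16 m and contact force between the fingers and trunking above 1 N and not (contact force between trunking and box above 0.3 N) and not (contact force between trunking and carton above 0.3 N) and not (contact force between trunking and tape_roll above 0.3 N) and not (contact force between trunking and junction_box above 0.3 N) and linear speed of trunking below 0.05 m/s and distance of each of carton, tape_roll, junction_box from where it was at the start of the episode below 0.03 m); the arm keeps its last pose, push and grip.
It fails at once if a bystander is pushed more than 30 mm (distance of any of carton, tape_roll, junction_box from where it was at the start of the episode above 0.03 m).
It also fails if it takes over 64 s, if anything falls off the work surface, if the arm or the gripper's body presses on something with over 40 N, if the wrist force passes 120 N, or if a joint passes its speed limit or range.

## Working session

There is one attempt and no reset: what is moved stays moved. The work goes in short steps, Python scripts to look and compute and a shell command to move; the robot and the scene stay as the last step left them, time stands still between calls to the robot, and variables do not carry over. Pictures are saved under pics/ and viewed, about 8 in all and at most 12, crops included, and the job is handed in when it is done.

```bash
mkdir -p pics; ls; python3 - <<'E'
from bench import *
import cv2,numpy as np
s=read_state();print(s)
for c in ["scene","side"]:
    im=get_image(c);cv2.imwrite(f"pics/{c}0.png",im[:,:,::-1])
    ci=camera_info(c);print(c,ci)
    for t in ["box","lid","trunking","carton","tape_roll","junction_box"]:
        d=trace(c,t)
        print(t,[(round(x["p"],2),x["at"],int(x["mask"].sum())) for x in d[:2]])
        if d: np.save(f"pics/{c}_{t}.npy",d[0]["mask"])
E
```

```text
pics
{'clock': 0.0, 'joint_pos': array([ 1.05847878e+00,  4.94181826e-01,  1.34615075e+00,  6.22413715e-06,
        1.30247461e+00, -9.55166694e-02]), 'joint_vel': array([ 3.63781211e-05,  8.84984540e-04, -1.04067289e-03, -3.21210799e-04,
        2.64540829e-03, -1.03643733e-03]), 'joint_torque': array([ 2.24135169e-03, -8.82181549e+01, -3.83874893e+01,  7.09972642e-05,
        9.82066209e-03,  7.41777831e-05]), 'position': array([252.85462281, 571.18238566, 238.69443583]), 'tcp_rot': array([[ 4.04838436e-01,  9.14388036e-01, -6.00595183e-04],
       [ 9.14387435e-01, -4.04838863e-01, -1.05566166e-03],
       [-1.20842866e-03, -1.21804275e-04, -9.99999262e-01]]), 'wrist_force': array([-0.01316739,  0.03103559, -0.16603988]), 'moment': array([ 0.06725557, -0.02358031,  0.01105555]), 'finger_gap': 0.9979360797690678}
scene {'fx': 567.5780315433465, 'fy': 567.5780315433465, 'cx': 312.7746638945136, 'cy': 232.6596347670141, 'R': array([[-0.68616215,  0.72710195,  0.02245577],
       [ 0.39458469,  0.39794599, -0.8282161 ],
       [-0.61113372, -0.55942984, -0.55995878]]), 't': array([ 36
[... 217 characters left out ...]
 230.0], 1020), (0.45, [210.2, 335.9], 20523)]
junction_box [(0.69, [311.9, 362.9], 2694), (0.5, [206.5, 335.8], 20896)]
side {'fx': 528.1281073583872, 'fy': 528.1281073583872, 'cx': 317.72742228111395, 'cy': 230.01429212051536, 'R': array([[ 0.78935816, -0.61379641,  0.01294846],
       [-0.4345612 , -0.57350672, -0.69443978],
       [ 0.43367067,  0.54253481, -0.71943431]]), 't': array([-438.68591423,  393.40162169,  573.76532372])}
box [(0.94, [270.2, 292.8], 26471)]
lid [(0.93, [217.3, 307.9], 5453)]
trunking [(0.69, [310.7, 318.9], 1976)]
carton [(0.65, [236.9, 349.6], 2489)]
tape_roll [(0.8, [284.0, 409.6], 1334)]
junction_box [(0.9, [188.9, 284.7], 796), (0.38, [267.1, 296.8], 27261)]
```

```bash
python3 - <<'E'
import cv2,numpy as np
a=cv2.imread("pics/scene0.png");b=cv2.imread("pics/side0.png")
cv2.imwrite("pics/a.png",cv2.resize(a[60:360,160:560],None,fx=2,fy=2))
cv2.imwrite("pics/b.png",cv2.resize(b[110:410,130:530],None,fx=2,fy=2))
E
```

```text
(no output)
```

View pics/a.png

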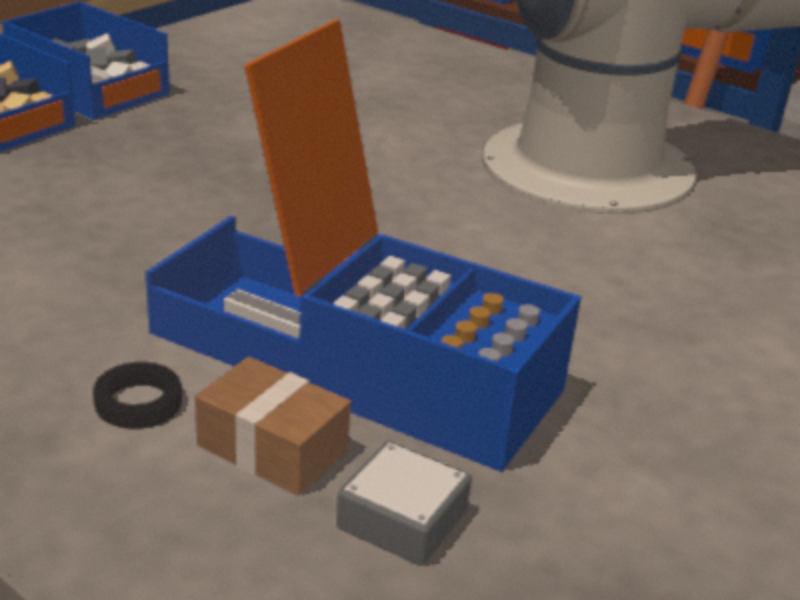

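View pics/b.png

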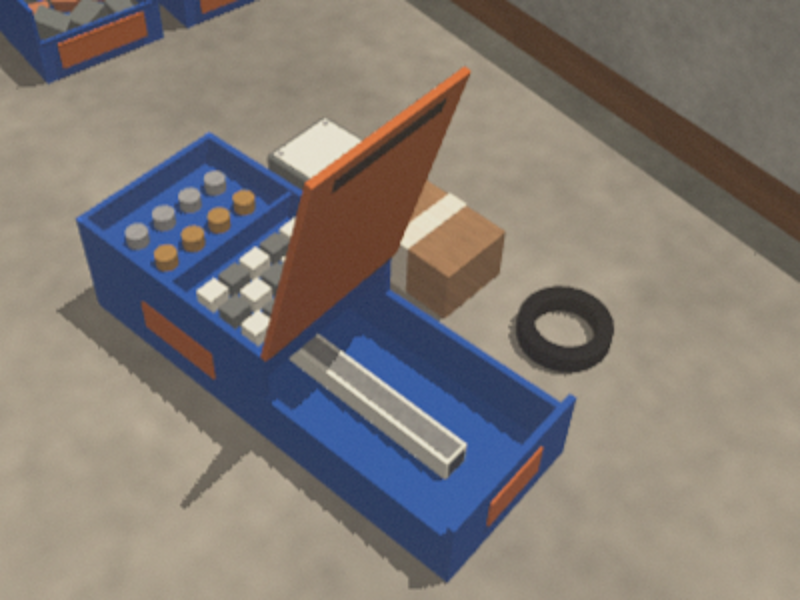

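The scene view shows the lid open past upright, with the trunking end visible at about (225–236, 290–300) in the crop. The carton, tape and junction box lie on the box's +x side. The side view shows the end wall at lower right and the trunking front at (445–466, 443–463). Next I'll fit the poses from corner pixels.

```bash
cat > fit.py <<'E'
from bench import *
import numpy as np
from scipy.optimize import least_squares
C={c:camera_info(c) for c in("scene","side")}
off={"scene":(160,60),"side":(130,110)}
def proj(c,X):
    k=C[c];q=k["R"]@X+k["t"];return np.array([k["fx"]*q[0]/q[2]+k["cx"],k["fy"]*q[1]/q[2]+k["cy"]])
B=[("side",(575,398),(71,-191,71)),("side",(445,580),(-71,-191,0)),("side",(210,134),(71,191,104)),("side",(80,218),(-71,191,104)),
("scene",(578,298),(-71,191,104)),("scene",(515,372),(71,191,104)),("scene",(503,468),(71,191,0)),("scene",(148,270),(71,-191,71)),("scene",(233,220),(-71,-191,71)),("scene",(150,335),(71,-191,0))]
L=[("side",(468,70),71),("side",(308,186),-71),("scene",(338,22),-71),("scene",(248,68),71)]
T=[("side",(466,443),(12,0,22)),("side",(443,463),(-12,0,22)),("side",(447,479),(-12,0,0)),("scene",(236,289),(-12,0,22)),("scene",(225,300),(12,0,22))]
def W(p,X):
    c,s=np.cos(p[2]),np.sin(p[2]);return np.array([c*X[0]-s*X[1]+p[0],s*X[0]+c*X[1]+p[1],X[2]])
def px(c,u):return np.array(u)/2+off[c]
def res(p):
    r=[proj(c,W(p,X))-px(c,u) for c,u,X in B]
    for c,u,x in L:
        a=p[3];r.append(proj(c,W(p,(x,-15+206*np.cos(a),104+206*np.sin(a))))-px(c,u))
    for c,u,X in T:
        a=p[6];r.append(proj(c,W(p,(p[4]+X[0]*np.cos(a)-X[1]*np.sin(a),p[5]+X[0]*np.sin(a),6+X[2])))-px(c,u))
    return np.concatenate(r)
best=min((least_squares(res,[x,y,w,1.9,0,-155,0],loss="soft_l1") for w in(-2,-.5,1,2.5) for x,y in((450,450),)),key=lambda f:f.cost)
p=best.x;print("x y yaw lid tx ty tyaw",p.round(3));print(best.fun.reshape(-1,2).round(1).tolist())
for n,X in dict(mouth=(0,-100,71),hinge=(0,-15,104),lidedge=(0,-15+206*np.cos(p[3]),104+206*np.sin(p[3])),front=(p[4],p[5],17),end=(0,191,110)).items():print(n,W(p,X).round(0))
np.save("p.npy",p)
E
python3 fit.py; python3 - <<'E'
from bench import *
import numpy as np
p=np.load("p.npy")
# bystanders rough position on plane z
for t,z in(("carton",30),("tape_roll",10),("junction_box",25)):
    m=np.load(f"pics/scene_{t}.npy");v,u=[a.mean() for a in np.nonzero(m)];k=camera_info("scene")
    d=k["R"].T@[(u-k["cx"])/k["fx"],(v-k["cy"])/k["fy"],1];o=-k["R"].T@k["t"];print(t,(o+d*(z-o[2])/d[2]).round())
E
```

```text
x y yaw lid tx ty tyaw [ 454.4    402.868   25.545 -650.667    4.725 -154.763  -11.038]
[[-171.3, -114.5], [-150.3, -124.2], [-155.4, -60.4], [-151.0, -62.5], [204.5, 35.7], [249.2, 51.9], [230.1, 55.6], [168.2, 63.2], [142.2, 45.3], [162.7, 63.9], [-114.5, 3.9], [-90.0, -0.9], [87.7, 91.6], [115.0, 107.4], [-158.7, -105.9], [-136.4, -110.7], [-136.8, -110.0], [143.1, 55.2], [162.0, 53.0]]
mouth [494. 311.  71.]
hinge [460. 389. 104.]
lidedge [538. 212. 176.]
front [521. 263.  17.]
end [378. 578. 110.]
carton [708. 121.  30.]
tape_roll [745. -14.  10.]
junction_box [701. 260.  25.]
```

```bash
sed -i 's/((450,450),)/((570,150),)/; s/(-2,-.5,1,2.5)/(-2.5,-1.2,0,1.2,2.5)/; s/loss="soft_l1")/loss="soft_l1",x_scale=[50,50,.3,.3,10,20,.1])/' fit.py; python3 fit.py
```

```text
x y yaw lid tx ty tyaw [ 5.55439e+02  7.78100e+01  1.87000e-01  1.85300e+00  1.67700e+00
 -1.41207e+02  4.80000e-02]
[[0.1, -0.5], [-0.0, 1.1], [-0.6, -2.3], [-2.8, -1.2], [1.9, -1.4], [0.7, -0.1], [-1.0, 1.7], [-1.1, -0.2], [-0.4, -3.2], [-0.1, -1.9], [0.5, -1.2], [-0.5, -0.3], [-0.5, -2.1], [-1.5, -2.3], [-0.0, -0.9], [1.9, -0.0], [-1.0, 0.0], [0.6, -1.0], [-0.4, -1.2]]
mouth [574. -20.  71.]
hinge [558.  63. 104.]
lidedge [569.   7. 302.]
front [583. -61.  17.]
end [520. 265. 110.]
```

```bash
cat > st.py <<'E'
from bench import *
import numpy as np
p=np.load("p.npy");s=read_state();c,sn=np.cos(p[2]),np.sin(p[2])
Rb=np.array([[c,-sn,0],[sn,c,0],[0,0,1]])
R=s["tcp_rot"];P=s["position"]
print("t",round(s["clock"],2),"TCP",P.round(1),"box",(Rb.T@(P-[p[0],p[1],0])).round(1),"gap",round(s["finger_gap"],3),"F(box)",(Rb.T@s["wrist_force"]).round(1))
print("tool axes in box:",(Rb.T@R).round(3).tolist())
E
python3 -m creep '[{"claw":0,"z":-14,"wz":0.121},{"claw":0,"z":-14,"wz":0.121},{"claw":0,"z":-14,"wz":0.121},{"claw":0,"z":-14,"wz":0.121},{"claw":0,"z":-14,"wz":0.121},{"claw":0,"z":-14,"wz":0.121},{"claw":0,"z":-14,"wz":0.121},{"claw":0,"z":-14,"wz":0.121}]' 20; python3 st.py
```

```text
t 0.7 TCP [253.  571.5 239.3] box [-205.4  541.3  239.3] gap 1.004 F(box) [0.6 0.4 0.1]
tool axes in box: [[0.568, 0.823, 0.0], [0.823, -0.568, 0.0], [0.0, -0.0, -1.0]]$[0]: bad value
```

```bash
python3 -m creep '[{"claw":0,"x":0,"y":0,"z":-14,"wx":0,"wy":0,"wz":0.121},{"claw":0,"x":0,"y":0,"z":-14,"wx":0,"wy":0,"wz":0.121},{"claw":0,"x":0,"y":0,"z":-14,"wx":0,"wy":0,"wz":0.121},{"claw":0,"x":0,"y":0,"z":-14,"wx":0,"wy":0,"wz":0.121},{"claw":0,"x":0,"y":0,"z":-14,"wx":0,"wy":0,"wz":0.121},{"claw":0,"x":0,"y":0,"z":-14,"wx":0,"wy":0,"wz":0.121},{"claw":0,"x":0,"y":0,"z":-14,"wx":0,"wy":0,"wz":0.121},{"claw":0,"x":0,"y":0,"z":-14,"wx":0,"wy":0,"wz":0.121}]' 20; python3 st.py
```

```text
clock: 1.37
position: [253.0, 571.4, 352.0]
tcp_rot: [[0.984, 0.179, -0.0], [0.179, -0.984, -0.0], [-0.0, 0.0, -1.0]]
wrist_force: [0.9, 0.4, -0.5]
finger_gap: -0.001
t 1.37 TCP [253.  571.4 352. ] box [-205.5  541.2  352. ] gap -0.001 F(box) [ 1.   0.2 -0.5]
tool axes in box: [[1.0, -0.007, -0.0], [-0.007, -1.0, -0.0], [-0.0, 0.0, -1.0]]
```

```bash
python3 -m creep '[{"claw":0,"x":12.8,"y":39,"z":0,"wx":0,"wy":0,"wz":0},{"claw":0,"x":12.8,"y":39,"z":0,"wx":0,"wy":0,"wz":0},{"claw":0,"x":12.8,"y":39,"z":0,"wx":0,"wy":0,"wz":0},{"claw":0,"x":12.8,"y":39,"z":0,"wx":0,"wy":0,"wz":0},{"claw":0,"x":12.8,"y":39,"z":0,"wx":0,"wy":0,"wz":0},{"claw":0,"x":12.8,"y":39,"z":0,"wx":0,"wy":0,"wz":0},{"claw":0,"x":12.8,"y":39,"z":0,"wx":0,"wy":0,"wz":0},{"claw":0,"x":12.8,"y":39,"z":0,"wx":0,"wy":0,"wz":0}]'
python3 -m creep '[{"claw":0,"x":12.8,"y":39,"z":0,"wx":0,"wy":0,"wz":0},{"claw":0,"x":12.8,"y":39,"z":0,"wx":0,"wy":0,"wz":0},{"claw":0,"x":12.8,"y":39,"z":0,"wx":0,"wy":0,"wz":0},{"claw":0,"x":12.8,"y":39,"z":0,"wx":0,"wy":0,"wz":0},{"claw":0,"x":12.8,"y":39,"z":0,"wx":0,"wy":0,"wz":0},{"claw":0,"x":12.8,"y":39,"z":0,"wx":0,"wy":0,"wz":0},{"claw":0,"x":12.8,"y":39,"z":0,"wx":0,"wy":0,"wz":0},{"claw":0,"x":12.8,"y":39,"z":0,"wx":0,"wy":0,"wz":0}]'; python3 st.py
```

```text
clock: 2.03
position: [411.8, 282.0, 351.5]
tcp_rot: [[0.983, 0.185, 0.0], [0.185, -0.983, 0.0], [0.0, -0.0, -1.0]]
wrist_force: [1.1, 0.3, 0.3]
finger_gap: -0.0
clock: 2.7
position: [570.3, -6.0, 351.5]
tcp_rot: [[0.983, 0.185, 0.0], [0.185, -0.983, 0.0], [0.0, 0.0, -1.0]]
wrist_force: [0.7, -0.1, -0.1]
finger_gap: 0.001
t 2.7 TCP [570.3  -6.  351.5] box [ -1.  -85.1 351.5] gap 0.001 F(box) [ 0.7 -0.3 -0.1]
tool axes in box: [[1.0, -0.001, 0.0], [-0.001, -1.0, -0.0], [0.0, 0.0, -1.0]]
```

```bash
python3 -m creep '[{"claw":0,"x":0,"y":33,"z":0,"wx":0,"wy":0,"wz":0},{"claw":0,"x":0,"y":0,"z":37,"wx":0,"wy":0,"wz":0},{"claw":0,"x":0,"y":0,"z":37,"wx":0,"wy":0,"wz":0},{"claw":0,"x":0,"y":-20,"z":0,"wx":0,"wy":0,"wz":0},{"claw":0,"x":0,"y":-16,"z":0,"wx":0,"wy":0,"wz":0},{"claw":0,"x":0,"y":-16,"z":0,"wx":0,"wy":0,"wz":0},{"claw":0,"x":0,"y":-16,"z":0,"wx":0,"wy":0,"wz":0},{"claw":0,"x":0,"y":-16,"z":0,"wx":0,"wy":0,"wz":0}]'; python3 st.py; python3 - <<'E'
from bench import *
import cv2
cv2.imwrite("pics/c.png",get_image("side")[:,:,::-1])
E
```

```text
clock: 3.37
position: [560.4, 46.5, 278.7]
tcp_rot: [[0.983, 0.185, 0.002], [0.185, -0.983, -0.001], [0.002, 0.001, -1.0]]
wrist_force: [-2.1, -1.2, 17.3]
finger_gap: 0.001
t 3.37 TCP [560.4  46.5 278.7] box [ -0.9 -31.7 278.7] gap 0.001 F(box) [-2.3 -0.7 17.3]
tool axes in box: [[1.0, -0.001, 0.002], [-0.001, -1.0, -0.001], [0.002, 0.001, -1.0]]
```

View pics/c.png

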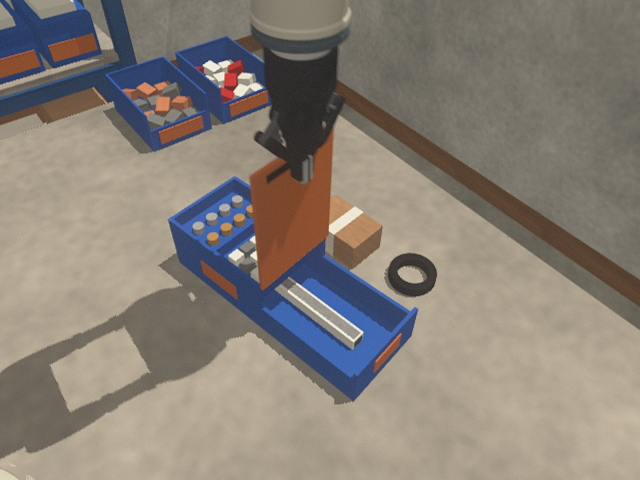

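The lid is about upright with the closed fingers against its outer face at (305,170). The 17 N upward force suggests the lid edge touches the knuckles, so I'll rise a little and carry on around the arc.

```bash
python3 -m creep '[{"claw":0,"x":0,"y":0,"z":-14,"wx":0,"wy":0,"wz":0},{"claw":0,"x":0,"y":-20,"z":0,"wx":0,"wy":0,"wz":0},{"claw":0,"x":0,"y":-20,"z":3,"wx":0,"wy":0,"wz":0},{"claw":0,"x":0,"y":-20,"z":4,"wx":0,"wy":0,"wz":0},{"claw":0,"x":0,"y":-20,"z":7,"wx":0,"wy":0,"wz":0},{"claw":0,"x":0,"y":-20,"z":10,"wx":0,"wy":0,"wz":0},{"claw":0,"x":0,"y":-20,"z":16,"wx":0,"wy":0,"wz":0},{"claw":0,"x":0,"y":-12,"z":12,"wx":0,"wy":0,"wz":0}]'; python3 st.py
```

```text
clock: 4.08
position: [535.3, 177.6, 238.6]
tcp_rot: [[0.983, 0.186, 0.0], [0.186, -0.983, 0.0], [0.0, -0.0, -1.0]]
wrist_force: [0.7, -0.9, 0.8]
finger_gap: -0.002
t 4.08 TCP [535.3 177.6 238.6] box [ -1.2 101.8 238.6] gap -0.002 F(box) [ 0.5 -1.   0.8]
tool axes in box: [[1.0, -0.0, 0.0], [-0.0, -1.0, 0.0], [0.0, -0.0, -1.0]]
```

```bash
python3 -m creep '[{"claw":0,"x":0,"y":-13,"z":16,"wx":0,"wy":0,"wz":0},{"claw":0,"x":0,"y":-13,"z":17,"wx":0,"wy":0,"wz":0},{"claw":0,"x":0,"y":-10,"z":21,"wx":0,"wy":0,"wz":0},{"claw":0,"x":0,"y":-9,"z":22,"wx":0,"wy":0,"wz":0},{"claw":0,"x":0,"y":-4,"z":20,"wx":0,"wy":0,"wz":0},{"claw":0,"x":0,"y":-4,"z":15,"wx":0,"wy":0,"wz":0},{"claw":0,"x":0,"y":0,"z":10,"wx":0,"wy":0,"wz":0},{"claw":0,"x":0,"y":0,"z":2,"wx":0,"wy":0,"wz":0}]'; python3 st.py;  python3 - <<'E'
from bench import *
import cv2
cv2.imwrite("pics/d.png",get_image("side")[:,:,::-1])
E
```

```text
clock: 4.75
position: [525.7, 228.6, 117.2]
tcp_rot: [[0.983, 0.185, -0.0], [0.185, -0.983, 0.001], [-0.0, -0.001, -1.0]]
wrist_force: [-18.2, 2.9, 51.6]
finger_gap: -0.001
t 4.75 TCP [525.7 228.6 117.2] box [ -1.2 153.7 117.2] gap -0.001 F(box) [-17.3   6.3  51.6]
tool axes in box: [[1.0, -0.001, -0.0], [-0.001, -1.0, 0.001], [-0.0, -0.001, -1.0]]
```

View pics/d.png

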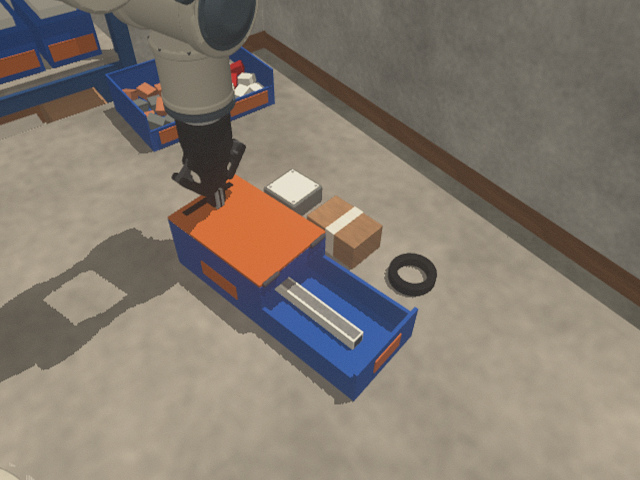

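The lid lies flat on the tray. Pressing gives 52 N with the tips at z≈109, so it is shut. Next I'll go above the mouth with the fingers opened.

```bash
python3 -m creep '[{"claw":0,"x":0,"y":0,"z":-3,"wx":0,"wy":0,"wz":0},{"claw":0,"x":0,"y":0,"z":-40,"wx":0,"wy":0,"wz":0},{"claw":60,"x":0,"y":30,"z":-27,"wx":0,"wy":0,"wz":0},{"claw":60,"x":0,"y":40,"z":0,"wx":0,"wy":0,"wz":0},{"claw":60,"x":0,"y":40,"z":0,"wx":0,"wy":0,"wz":0},{"claw":60,"x":0,"y":40,"z":0,"wx":0,"wy":0,"wz":-0.016},{"claw":60,"x":0,"y":40,"z":0,"wx":0,"wy":0,"wz":-0.016},{"claw":60,"x":0,"y":40,"z":0,"wx":0,"wy":0,"wz":-0.016}]'
python3 -m creep '[{"claw":60,"x":0,"y":36,"z":0,"wx":0,"wy":0,"wz":0},{"claw":60,"x":0,"y":0,"z":0,"wx":0,"wy":0,"wz":0},{"claw":60,"x":0,"y":0,"z":0,"wx":0,"wy":0,"wz":0}]'; python3 st.py;  python3 - <<'E'
from bench import *
import cv2,numpy as np
p=np.load("p.npy");c,s=np.cos(p[2]),np.sin(p[2])
Rb=np.array([[c,-s,0],[s,c,0],[0,0,1]]);b=np.array([p[0],p[1],0])
k=camera_info("wrist");im=get_image("wrist");cv2.imwrite("pics/e.png",im[:,:,::-1])
o=-k["R"].T@k["t"]
def back(u,v,z):
    d=k["R"].T@[(u-k["cx"])/k["fx"],(v-k["cy"])/k["fy"],1];return Rb.T@(o+d*(z-o[2])/d[2]-b)
d=trace("wrist","trunking");print([(x["p"],x["at"]) for x in d])
if d:
    m=d[0]["mask"].astype(np.uint8);ct=max(cv2.findContours(m,0,2)[0],key=cv2.contourArea)
    P=np.array([back(u,v,28)[:2] for u,v in ct[:,0]],np.float32);print(cv2.minAreaRect(P),P.min(0),P.max(0))
for n,X in dict(endL=(-71,-191,71),endR=(71,-191,71),hoodL=(-71,-15,76)).items():
    q=k["R"]@(Rb@X+b)+k["t"];print(n,q[:2]/q[2]*k["fx"]+[k["cx"],k["cy"]])
E
```

```text
clock: 5.47
position: [570.6, 0.2, 186.9]
tcp_rot: [[0.973, 0.233, 0.001], [0.233, -0.973, -0.0], [0.001, 0.0, -1.0]]
wrist_force: [1.3, 0.4, 0.0]
finger_gap: 0.702
clock: 5.72
position: [579.2, -34.8, 186.5]
tcp_rot: [[0.974, 0.229, 0.001], [0.229, -0.974, -0.0], [0.001, 0.0, -1.0]]
wrist_force: [-1.3, 0.3, -0.5]
finger_gap: 0.702
t 5.72 TCP [579.2 -34.8 186.5] box [   2.5 -115.1  186.5] gap 0.702 F(box) [-1.2  0.5 -0.5]
tool axes in box: [[0.999, 0.044, 0.001], [0.044, -0.999, -0.0], [0.001, 0.0, -1.0]]
[(0.67, [166.7, 322.7])]
((3.7786293029785156, -75.65232849121094), (132.8134765625, 24.910110473632812), 88.74793243408203) [  -9.232164 -142.11977 ] [16.837547 -9.327615]
endL [212.18330227 336.851544  ]
endR [407.87377168 344.37712748]
hoodL [200.75615095  72.1992317 ]
```

View pics/e.png

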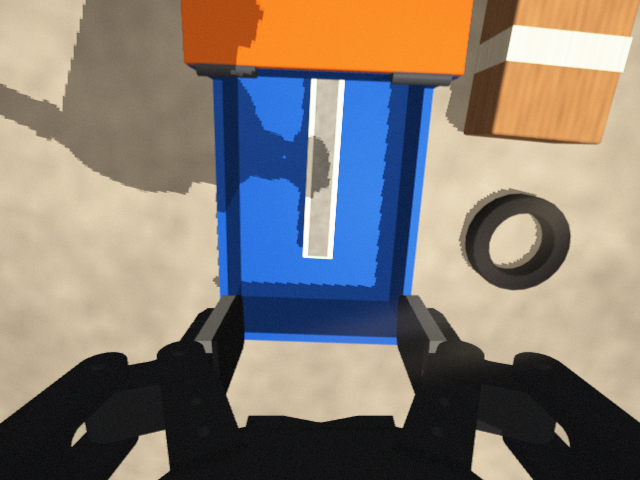

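The trunking's front end is at about (318,258), and it runs up to the hood at (328,78). It is centred between the fingers and about 0.06 rad off the tool's yaw. I'll correct that and descend.

```bash
python3 -m creep '[{"claw":46,"x":0.5,"y":0,"z":25,"wx":0,"wy":0,"wz":0.032},{"claw":46,"x":0,"y":0,"z":30,"wx":0,"wy":0,"wz":0.032},{"claw":46,"x":0,"y":0,"z":30,"wx":0,"wy":0,"wz":0},{"claw":46,"x":0,"y":0,"z":30,"wx":0,"wy":0,"wz":0},{"claw":46,"x":0,"y":0,"z":25,"wx":0,"wy":0,"wz":0},{"claw":46,"x":0,"y":0,"z":17,"wx":0,"wy":0,"wz":0},{"claw":46,"x":0,"y":0,"z":9,"wx":0,"wy":0,"wz":0},{"claw":46,"x":0,"y":0,"z":3,"wx":0,"wy":0,"wz":0}]'; python3 st.py
python3 -m creep '[{"claw":10,"x":0,"y":0,"z":0,"wx":0,"wy":0,"wz":0},{"claw":10,"x":0,"y":0,"z":0,"wx":0,"wy":0,"wz":0},{"claw":10,"x":0,"y":0,"z":0,"wx":0,"wy":0,"wz":0},{"claw":10,"x":0,"y":0,"z":0,"wx":0,"wy":0,"wz":0},{"claw":10,"x":0,"y":0,"z":0,"wx":0,"wy":0,"wz":0}]' 80; python3 st.py
```

```text
clock: 6.48
position: [578.5, -31.3, 16.1]
tcp_rot: [[0.985, 0.171, -0.002], [0.171, -0.985, 0.0], [-0.002, -0.001, -1.0]]
wrist_force: [-0.1, -0.1, 0.3]
finger_gap: 0.541
t 6.48 TCP [578.5 -31.3  16.1] box [   2.4 -111.5   16.1] gap 0.541 F(box) [-0.1 -0.   0.3]
tool axes in box: [[1.0, -0.015, -0.002], [-0.015, -1.0, 0.001], [-0.002, -0.001, -1.0]]
clock: 6.9
position: [580.0, -32.4, 18.5]
tcp_rot: [[0.986, 0.169, 0.002], [0.169, -0.986, -0.0], [0.002, 0.0, -1.0]]
wrist_force: [-0.4, 2.4, 9.8]
finger_gap: 0.255
t 6.9 TCP [580.  -32.4  18.5] box [   3.6 -112.8   18.5] gap 0.255 F(box) [0.  2.5 9.8]
tool axes in box: [[1.0, -0.017, 0.002], [-0.017, -1.0, -0.0], [0.002, 0.0, -1.0]]
```

Gripped. Now I'll tilt about the tail's lower edge by 0.26 rad and check.

```bash
python3 -m creep '[{"claw":10,"x":0,"y":-0.4,"z":-9.2,"wx":-0.0325,"wy":0,"wz":0},{"claw":10,"x":0,"y":-0.4,"z":-8.2,"wx":-0.0325,"wy":0,"wz":0},{"claw":10,"x":0,"y":-0.4,"z":-8.2,"wx":-0.0325,"wy":0,"wz":0},{"claw":10,"x":0,"y":-0.4,"z":-8.2,"wx":-0.0325,"wy":0,"wz":0},{"claw":10,"x":0,"y":-0.4,"z":-8.2,"wx":-0.0325,"wy":0,"wz":0},{"claw":10,"x":0,"y":-0.4,"z":-8.2,"wx":-0.0325,"wy":0,"wz":0},{"claw":10,"x":0,"y":-0.4,"z":-8.2,"wx":-0.0325,"wy":0,"wz":0},{"claw":10,"x":0,"y":-0.4,"z":-8.2,"wx":-0.0325,"wy":0,"wz":0}]' 100
python3 -m creep '[{"claw":10,"x":0,"y":0,"z":0,"wx":0,"wy":0,"wz":0},{"claw":10,"x":0,"y":0,"z":0,"wx":0,"wy":0,"wz":0},{"claw":10,"x":0,"y":0,"z":0,"wx":0,"wy":0,"wz":0}]'; python3 st.py;  python3 - <<'E'
from bench import *
import cv2
a=get_image("side")[130:430,130:530,::-1]
cv2.imwrite("pics/f.png",cv2.resize(a,None,fx=2,fy=2))
E
```

```text
clock: 7.57
position: [577.8, -22.1, 84.1]
tcp_rot: [[0.986, 0.163, 0.045], [0.169, -0.952, -0.255], [0.001, 0.259, -0.966]]
wrist_force: [0.3, 0.5, -1.0]
finger_gap: 0.254
clock: 7.82
position: [577.6, -22.1, 82.9]
tcp_rot: [[0.986, 0.163, 0.044], [0.169, -0.953, -0.252], [0.0, 0.256, -0.967]]
wrist_force: [0.6, -0.2, -1.8]
finger_gap: 0.253
t 7.82 TCP [577.6 -22.1  82.9] box [   3.2 -102.3   82.9] gap 0.253 F(box) [ 0.6 -0.3 -1.8]
tool axes in box: [[1.0, -0.016, -0.004], [-0.017, -0.967, -0.256], [0.0, 0.256, -0.967]]
```

View pics/f.png

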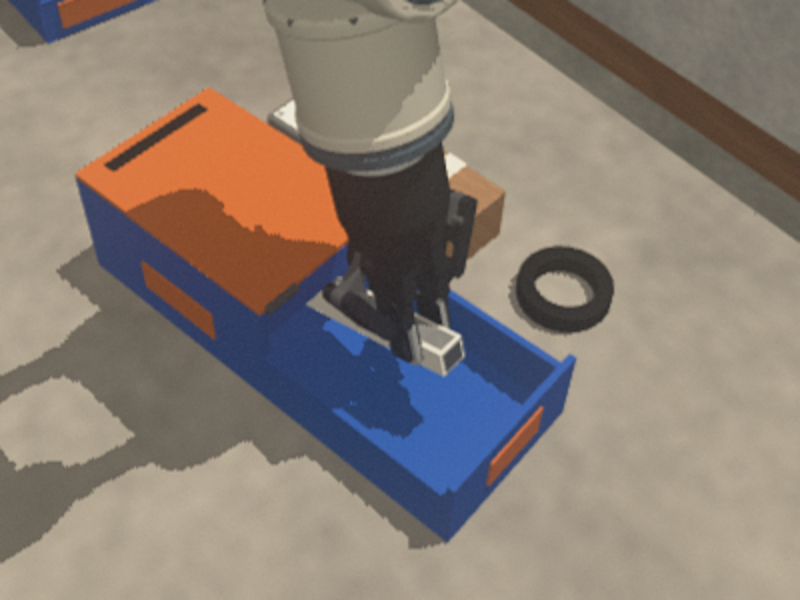

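```bash
python3 - <<'E'
from bench import *
import numpy as np
p=np.load("p.npy");c,s=np.cos(p[2]),np.sin(p[2]);Rb=np.array([[c,-s,0],[s,c,0],[0,0,1]]);b=np.array([p[0],p[1],0])
k=camera_info("side");o=Rb.T@(-k["R"].T@k["t"]-b)
for u,v in((455,355),(463,337),(445,372)):
    d=Rb.T@k["R"].T@[(u/2+130-k["cx"])/k["fx"],(v/2+130-k["cy"])/k["fy"],1]
    print((o+d*(3-o[0])/d[0]).round(1))
E
```

```text
[   3.  -133.5   90.3]
[   3.  -138.2  115.3]
[   3.  -126.7   63.3]
```

The front centre is at z≈90 and y≈-133 in the box frame, as planned, and the full weight is on the gripper. The tail should be near z≈19 under the hood. Now I'll draw it along its own axis.

```bash
python3 -m creep '[{"claw":10,"x":0,"y":12,"z":0,"wx":0,"wy":0,"wz":0},{"claw":10,"x":0,"y":20,"z":0,"wx":0,"wy":0,"wz":0},{"claw":10,"x":0,"y":25,"z":0,"wx":0,"wy":0,"wz":0},{"claw":10,"x":0,"y":25,"z":0,"wx":0,"wy":0,"wz":0},{"claw":10,"x":0,"y":25,"z":0,"wx":0,"wy":0,"wz":0},{"claw":10,"x":0,"y":25,"z":0,"wx":0,"wy":0,"wz":0},{"claw":10,"x":0,"y":25,"z":0,"wx":0,"wy":0,"wz":0},{"claw":10,"x":0,"y":25,"z":0,"wx":0,"wy":0,"wz":0}]'
python3 -m creep '[{"claw":10,"x":0,"y":20,"z":0,"wx":0,"wy":0,"wz":0},{"claw":10,"x":0,"y":10,"z":0,"wx":0,"wy":0,"wz":0},{"claw":10,"x":0,"y":0,"z":0,"wx":0,"wy":0,"wz":0}]'; python3 st.py
```

```text
clock: 8.53
position: [607.0, -197.8, 129.9]
tcp_rot: [[0.986, 0.163, 0.043], [0.168, -0.953, -0.253], [-0.0, 0.257, -0.967]]
wrist_force: [0.0, 0.4, -2.8]
finger_gap: 0.255
clock: 8.78
position: [612.3, -226.8, 137.8]
tcp_rot: [[0.986, 0.161, 0.044], [0.167, -0.953, -0.254], [0.001, 0.258, -0.966]]
wrist_force: [-0.1, -0.3, -1.7]
finger_gap: 0.252
t 8.78 TCP [ 612.3 -226.8  137.8] box [  -0.7 -309.9  137.8] gap 0.252 F(box) [-0.2 -0.3 -1.7]
tool axes in box: [[1.0, -0.019, -0.004], [-0.019, -0.966, -0.258], [0.001, 0.258, -0.966]]
```

```bash
python3 -m creep '[{"claw":10,"x":0,"y":5,"z":-18,"wx":0,"wy":0,"wz":0},{"claw":10,"x":0,"y":8,"z":-29,"wx":0,"wy":0,"wz":0},{"claw":10,"x":0,"y":8,"z":-29,"wx":0,"wy":0,"wz":0},{"claw":10,"x":0,"y":5,"z":-18,"wx":0.03,"wy":0,"wz":0},{"claw":10,"x":0,"y":0,"z":0,"wx":0.06,"wy":0,"wz":0},{"claw":10,"x":0,"y":0,"z":0,"wx":0.06,"wy":0,"wz":0},{"claw":10,"x":0,"y":0,"z":0,"wx":0.06,"wy":0,"wz":0},{"claw":10,"x":0,"y":0,"z":0,"wx":0.05,"wy":0,"wz":0}]'
python3 -m creep '[{"claw":10,"x":0,"y":0,"z":0,"wx":0,"wy":0,"wz":0},{"claw":10,"x":0,"y":0,"z":-10,"wx":0,"wy":0,"wz":0},{"claw":10,"x":0,"y":0,"z":0,"wx":0,"wy":0,"wz":0},{"claw":10,"x":0,"y":0,"z":0,"wx":0,"wy":0,"wz":0},{"claw":10,"x":0,"y":0,"z":0,"wx":0,"wy":0,"wz":0},{"claw":10,"x":0,"y":0,"z":0,"wx":0,"wy":0,"wz":0},{"claw":10,"x":0,"y":0,"z":0,"wx":0,"wy":0,"wz":0},{"claw":10,"x":0,"y":0,"z":0,"wx":0,"wy":0,"wz":0}]'; python3 st.py;  python3 - <<'E'
from bench import *
import cv2,numpy as np
a=get_image("side")[:,:,::-1];b=get_image("scene")[:,:,::-1]
cv2.imwrite("pics/g.png",cv2.resize(np.hstack([a,b]),(800,300)))
p=np.load("p.npy");s=read_state();P=s["position"];R=s["tcp_rot"]
for n,l in(("front",30),("tail",-250)):
    X=P+R@[0,l,-4]
    for c in("side","scene"):
        k=camera_info(c);q=k["R"]@X+k["t"];q=q[:2]/q[2]*k["fx"]+[k["cx"],k["cy"]];print(n,c,X.round(),(q/1.6+[0 if c=="side" else 400,0])*[1,1])
for t in ["carton","tape_roll","junction_box"]:
    d=trace("scene",t);m=np.load(f"pics/scene_{t}.npy");v,u=[x.mean() for x in np.nonzero(m)]
    if d: v2,u2=[x.mean() for x in np.nonzero(d[0]["mask"])];print(t,round(u2-u,1),round(v2-v,1),d[0]["mask"].sum()/m.sum())
E
```

```text
clock: 9.45
position: [612.1, -224.3, 234.8]
tcp_rot: [[0.985, 0.17, -0.0], [0.17, -0.985, 0.004], [0.0, -0.004, -1.0]]
wrist_force: [0.6, -0.7, -1.1]
finger_gap: 0.257
clock: 10.12
position: [612.3, -224.7, 244.8]
tcp_rot: [[0.986, 0.169, -0.0], [0.169, -0.986, -0.0], [-0.0, 0.0, -1.0]]
wrist_force: [0.6, -0.5, -2.1]
finger_gap: 0.256
t 10.12 TCP [ 612.3 -224.7  244.8] box [-3.000e-01 -3.078e+02  2.448e+02] gap 0.256 F(box) [ 0.5 -0.6 -2.1]
tool axes in box: [[1.0, -0.017, -0.0], [-0.017, -1.0, -0.0], [-0.0, 0.0, -1.0]]
front side [ 617. -254.  249.] [329.50456424 205.57262615]
front scene [ 617. -254.  249.] [520.32502385  49.32215703]
tail side [570.  22. 249.] [199.1958152  123.83699368]
tail scene [570.  22. 249.] [594.93346881  69.96126037]
carton -0.1 -0.0 1.0271995559256175
tape_roll 0.0 0.0 1.053921568627451
junction_box -0.5 -0.1 0.979584261321455
```

View pics/g.png

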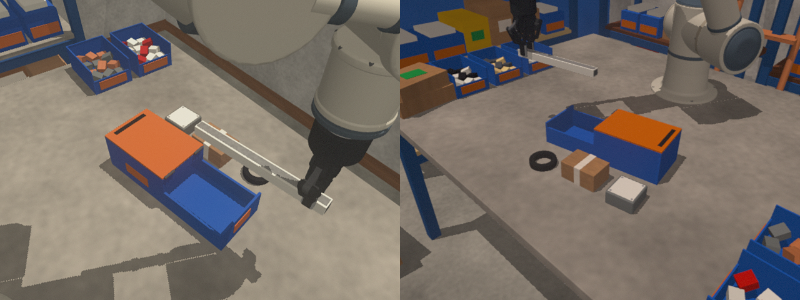

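The side view shows the trunking level, with its ends at (327,203) and (199,125), which match the predicted z≈249. The lid is flat, and the bystanders have moved less than a pixel.

```bash
python3 -c "
from bench import r
print(r.finish_job())"
```

```text
the job is handed in; nothing more can be done
None
```

The lid is shut and the trunking is out, held level and still in the gripper. I handed the job in at about 10 s of robot time; no verdict is reported.

- **Lid:** I swung it over with closed fingers and pressed it down at about 52 N with the tips at z≈109. The last pictures show it lying flat. I judged it shut from the force and the pictures, as the joint angle itself cannot be read.
- **Slant:** I gripped the trunking about 30 mm from its front end and tilted it 0.26 rad. The side camera put the front centre at z≈90 mm. The tail was hidden under the hood, so its height of about 19 mm is worked out from the geometry, not seen. I then drew it out along its own axis.
- **Final hold:** Both ends project to z≈249 mm, matching the pictures, so the underside is about 13 cm above the lid. The finger opening was steady at 0.256 with grip set to 100 N. The wrist force was about 2 N, roughly the trunking's weight.
- **Bystanders:** The carton, tape roll and junction box moved less than 1 pixel in the scene camera.

Two readings disagreed:
- **Trunking yaw:** My first estimate was off by about 0.07 rad. I corrected it from the wrist picture before gripping.
- **Upward force:** There was a brief 17 N upward force while pushing the lid, probably its edge against the finger knuckles. It went away after rising 14 mm.

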